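# Set the bird feeder's portion lever by clicks and shut its roof

### The job

Set the feeder to portion three: first push its thumb lever back to the closed stop (the square block on the feeder's own left side) and press it home on that stop with about 10 N for half a second, then click it forward exactly three notches, one at a time, resting about half a second in each notch and leaving it in the third. Then flip the open roof down gently until it is fully shut. Never push the lever with more than 14 N or the roof with more than 20 N, and leave the other things on the table where they are.

Things in the scene. Friction and masses are not known exactly. Their poses are not given: they have to be found in the camera images.
- feeder: White plastic feeder, fixed, turned up to 0.3 rad. Origin: centre of the hopper's underside, on the table; x from the front (lever) to the back (roof hinge), y to its left, z up. Hopper 160 (x) by 200 (y) by 120 mm high, open-topped, empty. A deck in front reaches to x = -240 mm, 200 mm wide, top 30 mm high; a 35 mm long perch sticks out of each of its sides.
- closed_stop (a point): On the feeder's deck: centre of the top of the square stop block (22 by 12 mm, top 46 mm above the table, turned -0.45 rad on the feeder), about x -160, y +29 mm of the feeder. Hard adjustable stop, set differently each time (cannot be read): the lever meets it 0 to 4 mm of knob travel past notch 0, and springs back into notch 0 when let go.
- lever: Grey plastic thumb lever turning about the vertical. Origin: on its pivot, at (-130, 0, 30) mm in the feeder's frame; its own -x points along the arm to the knob. Arm 14 mm wide, top 46 mm above the table. Angle = its yaw less the feeder's yaw: -0.45 rad in notch 0 (knob to the feeder's left, +y), +0.39 rad fully open (knob to -y), where an 8 mm pin stands.
- notch_ridges (a point): On the deck, middle of the arc of seven small ridges beyond the knob, one per notch. Notches lie 0.14 rad apart (10.5 mm at the knob), counted from the closed end: 0 at -0.45, 1 at -0.31, 2 at -0.17, 3 at -0.03, then 0.11, 0.25, 0.39 rad. The lever starts in one of notches 1 to 4.
- lever_knob (a point): Centre of the top of the lever's knob: an upright round post 14 mm thick, 75 mm from the pivot, top 86 mm above the table, free for 40 mm above the arm. Pushed sideways here, the detent resists with 4 to 7 N on leaving a notch, less towards half way, then the lever snaps by itself into the next notch and the force vanishes. Home on the stop it should feel 8 to 14 N, never more.
- roof: Grey plastic flat roof, 185 (x) by 230 (y) by 6 mm, hinged on the hopper's far rim. Origin: on the hinge, (+80, 0, 122) mm in the feeder's frame; it reaches along its own -x to -180 mm, top face 6 mm above the origin when level. Starts 0.5 to 0.95 rad open, front edge up; stiff hinge, stays where left. Shut when level, on a rigid stop.
- roof_edge (a point): Middle of the roof's front edge on its upper face, 175 mm from the hinge along the roof. Pressing the roof straight down 65 mm in front of the hinge takes 2 to 6 N.
- dish: White ceramic bird bath dish, 160 mm wide, 40 mm high; origin: centre of underside. Bystander.
- scoop: Steel refill scoop, 85 by 60 by 32 mm pan with a 90 mm handle to its -x; origin: underside of the pan's centre. Bystander.
- perch_ring: Wooden ring lying flat, 100 mm outside, 72 mm inside, 12 mm high; origin: centre of underside. Bystander.
- stake_clip: Green metal U-shaped clip lying flat, 115 by 34 by 10 mm; origin: its middle, on the table. Bystander.
- jar: Glass jar, 72 mm wide, 105 mm high; origin: centre of underside. Bystander.
- brush: Small hand brush lying flat; origin: on the table under it. Bystander.

How it is judged:
By the outcome, as a careful person would: the job done as asked, in the order asked, and still so for the second after the job is handed in, with the robot touching nothing.
It also fails if it takes over 72 s, if anything falls off the work surface, if the arm or the gripper's body presses on something with over 40 N, if the wrist force passes 120 N, or if a joint passes its speed limit or range.

### The arm

A 6-joint arm with a two-finger parallel gripper is mounted at the origin on the work surface. World frame = base frame: x ahead of the robot, y to its left, z up, the work surface at z = 0. Lengths are in mm, angles in rad, forces in N, time in s.
With the tool pointing down it reaches from about 300 to 825 mm from the base axis. Payload 5.4 kg.
Tool frame: the origin (TCP) lies at the very end of the fingers, on their centre line; the grasp point (between the pads) lies 19 mm behind it; y points along the fingers, x is the direction in which the jaws open and shut, and the axes are right-handed (so a half turn about y gives the same grasp; the last joint's range is limited). The gripper opens to 92 mm and grips with 3 to 60 N. Pads are 20 mm wide; open, the fingers measure 128 mm over their backs; the gripper's body (75 mm by 189 mm) begins 69 mm behind the grasp point.
Start: joints at [0.963, 0.158, 1.597, -0, 1.386, -0.21], TCP at [222.758, 530.08, 214.601] pointing down, gripper open.
Joint ranges: [-2.91, 2.91], [-0.94, 2.29], [0.18, 2.7], [-1.29, 4.43], [0.17, 2.64], [-3, 3]. Speed limits (rad/s): [2.57, 2.57, 3.14, 3.14, 3.14, 3.14].

### API

Orientations are given as a unit quaternion [x, y, z, w].
In Python, from rig import robot gives the robot as it stands. Calls block until the motion is done:
- robot.move_pose(position, orientation): joint-space move of the TCP to a pose.
- robot.move_l(position, rot=None, v=150, threshold=None): straight line of the TCP; rot=None keeps the orientation; v is the mean speed in mm/s. With threshold (N) it stops when the force on the tool has changed by that much, and returns True; else False.
- robot.move_joints(angles): joint-space move.
- robot.grip(opening, squeeze=None): finger opening in mm; squeeze is the grip in N (None keeps the last); returns when the fingers have stopped.
- robot.pause(seconds).
- robot.inverse_kinematics(position, orientation): joint angles nearest the present ones, or None.
- robot.snapshot(name): name is "scene" or "top"; returns a dict with "img" (420x560x3 uint8, red, green, blue), "fov_y" (degrees; the focal length in pixels is half the picture's height over the tangent of half this angle, whatever the lens; pixels are square), "cx", "cy" (the principal point, pixels), "R" (3x3) and "t" (3): a world point X has camera coordinates R X + t. Camera axes: x right, y down, z forward; pixel columns grow to the right and rows downward; lengths in mm; the calibration is good to about 2 mm. A picture is of the moment at which its call begins. There is no depth.
A pose or a line that the arm cannot do raises robot.PlanningError and nothing moves.
- robot.sign_off(): hands the job in, once; it reports no verdict.
Trained networks look in a picture, given as the dict that the camera call returned (one of the last four; its "shot" number tells which), for a name from the list of things; names that differ only in an ending like _2 or _b are one class to them, and where a whole thing is asked for, a point or a joint stands for the part that bears it (a point fixed in the world has none). Each returns a list of dicts, best first, with "score" (0 to 1); they miss things now and then, are a little off and sometimes report something else, mostly with a low value. They report only what shows in the picture. A call takes as long as a camera call.
- robot.boxes_of(query, picture): "uv" ([column, row] in pixels, amid what is visible of it).
- robot.cut_out(query, picture): "pixels" (420x560 bool, what is visible of it) and "uv" ([column, row] in pixels, amid what is visible of it).
Readings, each from a call of its own:
- robot.get_time(): time.
- robot.get_joint_pos(): joint angles.
- robot.get_joint_vel(): joint speeds.
- robot.get_joint_efforts(): joint torques, N m.
- robot.get_ee_pos(): TCP position.
- robot.get_tool_rot(): TCP orientation.
- robot.get_force(): force on the tool from outside, world axes, zero at the start.
- robot.get_wrist_torque(): the same for the moment, N m.
- robot.get_grip_width(): finger opening in mm.
Only numpy, scipy, OpenCV 4.12 (cv2) and the standard library are available. Lean on these libraries where they do the work, as an engineer would, in place of code of your own. Each camera call takes 0.05 s, during which the arm holds its last target.

## Working session

There is one attempt and no reset: what is moved stays moved. The work goes in short steps, each a Python script; the robot and the scene stay as the last script left them, time stands still between calls to the robot, and variables do not carry over. Pictures are saved under pics/ and viewed, and the job is handed in when it is done.

```bash
ls; mkdir -p pics; python3 - <<'E'
from rig import robot
import cv2, numpy as np
print(robot.get_time(), robot.get_ee_pos(), robot.get_tool_rot(), robot.get_grip_width(), robot.get_force())
for n in ("scene","top"):
    p=robot.snapshot(n)
    cv2.imwrite(f"pics/{n}0.png",cv2.cvtColor(p["img"],cv2.COLOR_RGB2BGR))
    C=-p["R"].T@p["t"]; print(n,C,p["fov_y"],p["cx"],p["cy"]); print(p["R"])
    for q in ("feeder","closed_stop","lever","lever_knob","notch_ridges","roof","roof_edge"):
        for d in robot.boxes_of(q,p)[:2]: print(q,d["uv"],d["score"])
print(robot.get_time())
E
```

```text
pics
0.0 [222.40800712 529.57255609 213.63715152] [ 0.58917022  0.39073337 -0.39195876 -0.58870555] 92.0159272907654 [-0.68224488  0.79423825  0.19638   ]
scene [ 962.2683004  -394.89262712  897.93587487] 51.392838346287135 279.40455070968403 208.16852906015365
[[ 0.74113167  0.67130585  0.00850279]
 [ 0.54304357 -0.59198518 -0.59553104]
 [-0.39474995  0.4459843  -0.8032873 ]]
feeder [307.6, 216.7] 0.73
closed_stop [305.3, 218.4] 0.63
lever_knob [256.0, 188.4] 0.47
notch_ridges [308.2, 218.2] 0.74
roof [316.3, 208.4] 0.83
roof_edge [316.1, 210.7] 0.91
top [ 409.46538527   67.42245781 1140.24304507] 47.92402447136198 273.5734286509376 206.41822667527185
[[-0.02880758 -0.99938803  0.01984135]
 [-0.98430082  0.02490363 -0.17473322]
 [ 0.17413217 -0.0245635  -0.98441588]]
feeder [263.4, 201.2] 0.65
lever [262.3, 249.0] 0.62
lever_knob [262.6, 250.1] 0.5
notch_ridges [261.5, 203.2] 0.79
roof [265.6, 165.1] 0.82
roof_edge [264.0, 168.2] 0.77
roof_edge [336.7, 196.6] 0.68
0.8
```

View pics/scene0.png

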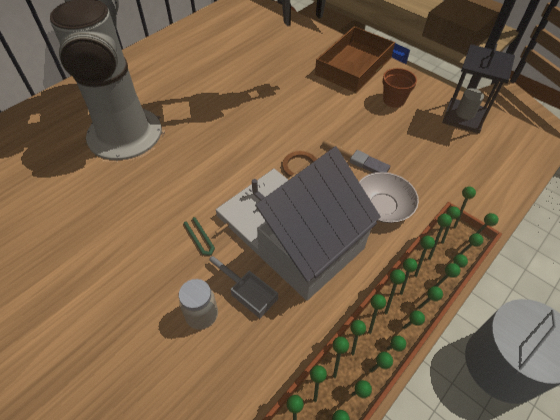

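View pics/top0.png

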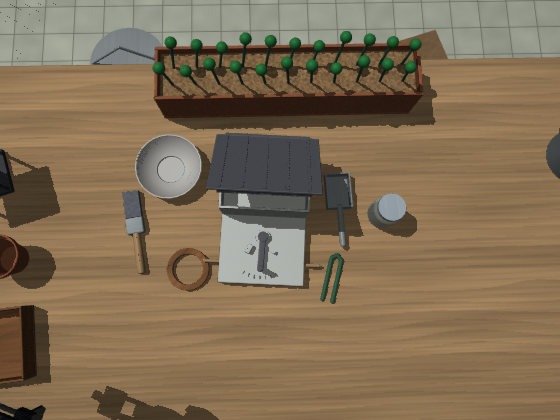

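```bash
python3 - <<'E'
import cv2
a=cv2.imread("pics/top0.png")[130:300,180:350]; cv2.imwrite("pics/top0c.png",cv2.resize(a,None,fx=3.5,fy=3.5,interpolation=cv2.INTER_CUBIC))
a=cv2.imread("pics/scene0.png")[120:320,190:420]; cv2.imwrite("pics/scene0c.png",cv2.resize(a,None,fx=3,fy=3,interpolation=cv2.INTER_CUBIC))
E
```

```text
(no output)
```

View pics/top0c.png

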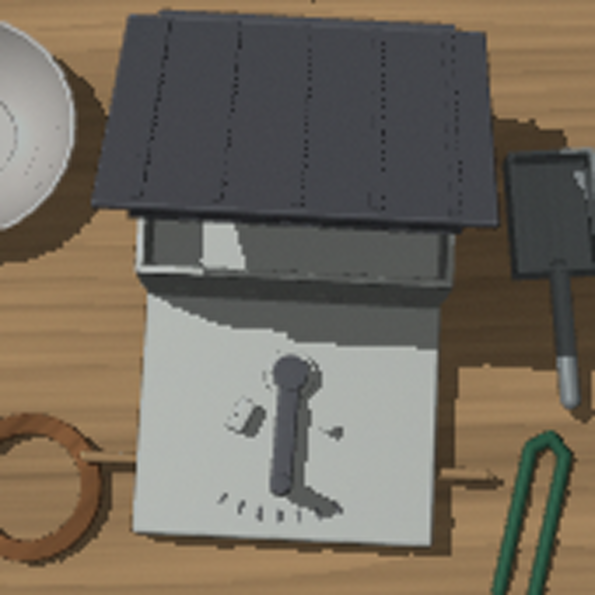

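View pics/scene0c.png

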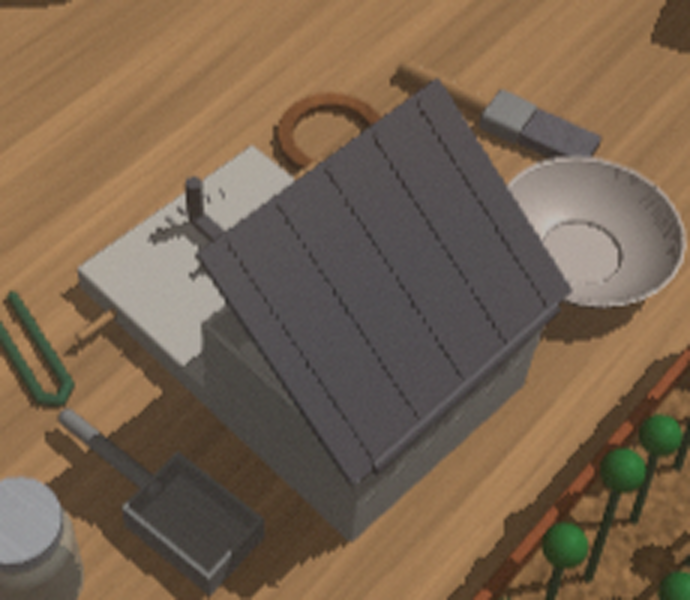

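Top view: the feeder's front faces the robot (deck at the lower side, about (262,250)). The stop is left of the arm at about (250,249) and the pin is on the right. The roof front edge runs from (207,189) to (322,194). I'll fit the feeder pose, lever angle and roof angle to the corners in both views.

```bash
cat > fit.py <<'E'
import numpy as np, cv2
from rig import robot
from scipy.optimize import least_squares
def proj(p,X):
    X=np.atleast_2d(X)@p["R"].T+p["t"]; f=210/np.tan(np.radians(p["fov_y"]/2))
    return np.c_[p["cx"]+f*X[:,0]/X[:,2],p["cy"]+f*X[:,1]/X[:,2]]
def fw(q,P):
    P=np.atleast_2d(np.array(P,float)); c,s=np.cos(q[2]),np.sin(q[2])
    return np.c_[q[0]+c*P[:,0]-s*P[:,1],q[1]+s*P[:,0]+c*P[:,1],P[:,2]]
def roof(a,P):  # roof-frame pts -> feeder; a open angle, front up
    P=np.atleast_2d(np.array(P,float)); c,s=np.cos(a),np.sin(a)
    return np.c_[80+c*P[:,0]+s*P[:,2],P[:,1],122-s*P[:,0]+c*P[:,2]]
def lev(b,P):
    P=np.atleast_2d(np.array(P,float)); c,s=np.cos(b),np.sin(b)
    return np.c_[-130+c*P[:,0]-s*P[:,1],s*P[:,0]+c*P[:,1],30+P[:,2]]
E
cat > a.py <<'E'
from fit import *
T=robot.snapshot("top"); S=robot.snapshot("scene")
t=lambda c:(180+c[0]/3.5-.3,130+c[1]/3.5-.3); s=lambda c:(190+c[0]/3-.3,120+c[1]/3-.3)
fx=[(T,[-240,100,30],t((134,532))),(T,[-240,-100,30],t((431,546))),(T,[-80,100,120],t((137,272))),(T,[-80,-100,120],t((449,287))),
 (S,[-240,100,30],s((252,147))),(S,[-240,-100,30],s((80,270))),(S,[80,-100,0],s((350,540)))]
rf=[(T,[-180,115,6],t((95,205))),(T,[-180,-115,6],t((497,222))),(S,[-180,115,6],s((435,82))),(S,[-180,-115,6],s((202,250)))]
lv=[(T,[-75,0,56],t((283,490))),(S,[-75,0,56],s((194,181)))]
def res(v):
    r=[]; off={id(T):v[5:7],id(S):v[7:9]}
    for L,f in ((fx,lambda P:P),(rf,lambda P:roof(v[3],P)),(lv,lambda P:lev(v[4],P))):
        for p,P,uv in L: r.append((proj(p,fw(v[:3],f(P)))[0]+off[id(p)]-uv))
    return np.r_[np.array(r).ravel(),v[5:9]/1.0]
r=least_squares(res,[540,90,0,.7,0,0,0,0,0],x_scale=[10,10,.1,.1,.1,1,1,1,1],loss='soft_l1')
v=r.x; np.save("v.npy",v); print(v.round(3)); print(res(v).reshape(-1,2).round(1))
print("knob",fw(v,lev(v[4],[-75,0,56])),"edge",fw(v,roof(v[3],[-175,0,6])))
for n,p,o,(x0,x1,y0,y1,k) in (("top",T,v[5:7],(180,350,130,300,3.5)),("scene",S,v[7:9],(190,420,120,320,3))):
    im=cv2.cvtColor(p["img"],cv2.COLOR_RGB2BGR)[y0:y1,x0:x1]; im=cv2.resize(im,None,fx=k,fy=k,interpolation=cv2.INTER_CUBIC)
    def pl(P,c):
        q=((proj(p,fw(v,P))+o-[x0,y0]+.3)*k).astype(int); cv2.polylines(im,[q.reshape(-1,1,2)],False,c,1)
    pl([[-240,100,30],[-240,-100,30],[-80,-100,30],[-80,100,30],[-240,100,30]],(0,0,255))
    pl([[-80,100,120],[-80,-100,120],[80,-100,120],[80,100,120],[-80,100,120]],(0,255,0))
    pl(roof(v[3],[[-180,115,6],[-180,-115,6],[5,-115,6],[5,115,6],[-180,115,6]]),(255,255,0))
    a=np.linspace(0,2*np.pi,30)
    pl(lev(v[4],np.c_[-75+7*np.cos(a),7*np.sin(a),56+0*a]),(0,255,255))
    pl(lev(v[4],[[0,7,16],[-75,7,16],[-75,-7,16],[0,-7,16]]),(255,0,255))
    for i in range(7): pl(lev(-.45+.14*i,[[-90,0,0],[-96,0,0]]),(255,0,0))
    c,s_=np.cos(.45),np.sin(-.45); R=np.array([[c,-s_],[s_,c]])
    pl(np.c_[np.array([[11,6],[11,-6],[-11,-6],[-11,6],[11,6]])@R.T+[-160,29],np.full(5,46)],(0,128,255))
    cv2.imwrite(f"pics/{n}_fit.png",im)
E
python3 a.py
```

```text
[ 6.64115e+02  6.00250e+01 -7.10000e-02  6.27000e-01 -2.20000e-02
  7.31000e-01  2.54000e-01  6.56000e-01  3.30000e-01]
[[-0.7  0.4]
 [ 0.7  0.1]
 [-1.   0. ]
 [ 1.1 -0.2]
 [ 0.1 -1.4]
 [-1.5 -0.9]
 [ 0.8  1.6]
 [-1.7 -0.1]
 [ 0.6  0.4]
 [ 1.1 -1.8]
 [-1.8  1.4]
 [-0.3 -2.1]
 [-0.3  0.4]
 [ 0.7  0.3]
 [ 0.7  0.3]]
knob [[459.76321724  76.18010841  86.        ]] edge [[606.07554831  64.15130125 229.54432857]]
```

View pics/top_fit.png

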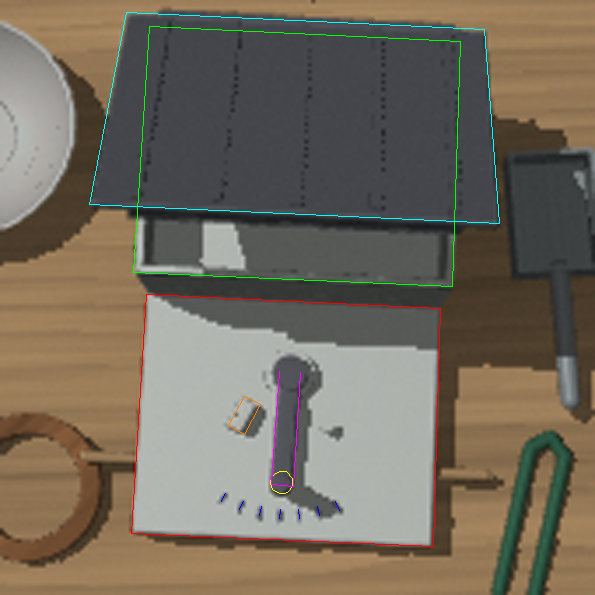

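View pics/scene_fit.png

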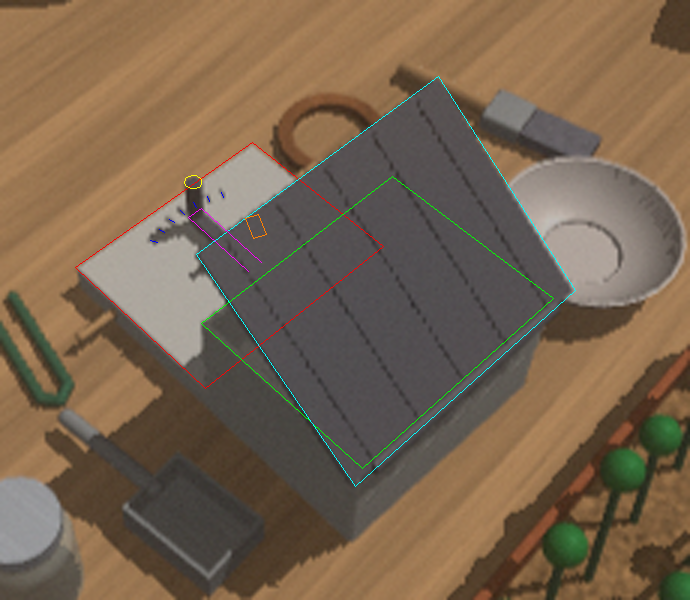

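The overlays match both views. The lever sits at -0.022 rad, so it starts in notch 3 (-0.03), and the roof is open about 0.63 rad. Next I'll straddle the knob with the jaws partly open, fingertips above the arm and stop block tops.

```bash
cat > h.py <<'E'
from fit import *
from scipy.spatial.transform import Rotation as Ro
v=np.load("v.npy"); YAW=v[2]; PIV=fw(v,[-130,0,0])[0]
SG=None
def pose(phi,z,dr=0,sg=1,off=(0,0)):
    ps=phi+YAW; t=np.array([np.sin(ps),-np.cos(ps),0])   # tangent of increasing phi
    x=sg*t; y=np.array([0,0,-1.]); M=np.c_[x,y,np.cross(x,y)]
    p=PIV+(75+dr)*np.array([-np.cos(ps),-np.sin(ps),0]); p[2]=z
    return p,Ro.from_matrix(M).as_quat()
def tang(phi): ps=phi+YAW; return np.array([np.sin(ps),-np.cos(ps),0])
def force(n=8): return np.mean([robot.get_force() for _ in range(n)],0)
def actual_phi():
    d=PIV-robot.get_ee_pos(); return np.arctan2(d[1],d[0])-YAW
E
python3 - <<'E'
from h import *
print(Ro.from_quat(robot.get_tool_rot()).as_matrix().round(2))
for sg in (1,-1):
    for f in (-.6,0,.2): p,q=pose(f,190,sg=sg); print(sg,f,p.round(),robot.inverse_kinematics(p,q))
t=robot.get_time(); F=[robot.get_force() for _ in range(10)]; print(np.array(F).round(2), robot.get_time()-t)
E
```

```text
[[ 0.39  0.   -0.92]
 [ 0.92 -0.    0.39]
 [-0.   -1.   -0.  ]]
1 -0.6 [476. 116. 190.] [-0.00847016 -0.04576685  1.859561    0.          1.32779851  2.23329839]
1 0 [460.  75. 190.] [-9.96081384e-02 -1.11994570e-01  1.92170410e+00 -4.44089210e-16
  1.33188312e+00  1.54216042e+00]
1 0.2 [460.  60. 190.] [-1.32607810e-01 -1.16860356e-01  1.92613531e+00 -4.44089210e-16
  1.33231770e+00  1.30916075e+00]
-1 -0.6 [476. 116. 190.] [-8.47016428e-03 -4.57668530e-02  1.85956100e+00 -4.44089210e-16
  1.32779851e+00 -9.08294261e-01]
-1 0 [460.  75. 190.] [-9.96081384e-02 -1.11994570e-01  1.92170410e+00 -4.44089210e-16
  1.33188312e+00 -1.59943224e+00]
-1 0.2 [460.  60. 190.] [-1.32607810e-01 -1.16860356e-01  1.92613531e+00 -4.44089210e-16
  1.33231770e+00 -1.83243191e+00]
[[0.13 0.   0.38]
 [0.13 0.   0.38]
 [0.13 0.   0.38]
 [0.13 0.   0.38]
 [0.13 0.   0.38]
 [0.13 0.   0.38]
 [0.13 0.   0.38]
 [0.13 0.   0.38]
 [0.13 0.   0.38]
 [0.13 0.   0.38]] 0.0
```

```bash
cat >> h.py <<'E'
def force(n=5):
    r=[]
    for _ in range(n): robot.pause(.02); r.append(robot.get_force())
    return np.mean(r,0)
def go(phi,z=60,v=40,thr=None,f=False):
    p,q=pose(phi,z,sg=-1)
    return robot.move_l(p,q,v=v,threshold=thr)
E
python3 - <<'E'
from h import *
p,q=pose(-.03,170,sg=-1)
robot.move_pose(p,q); robot.grip(40,60); print(robot.get_time(),robot.get_ee_pos()-p)
t=robot.get_time();go(-.03,100,v=150)
print(robot.get_time()-t,force()); 
import cv2
for n in ("top","scene"):
    a=robot.snapshot(n)["img"][...,::-1]; x0,y0=(180,170) if n=="top" else (190,120)
    cv2.imwrite(f"pics/{n}1.png",cv2.resize(a[y0:y0+140,x0:x0+170],None,fx=3.5,fy=3.5,interpolation=cv2.INTER_CUBIC))
E
```

```text
3.6417 [-6.28425977e-03 -1.54137574e-02 -5.88218368e-05]
0.6166 [ 0.01902207 -0.2854446   0.49919942]
```

View pics/scene1.png

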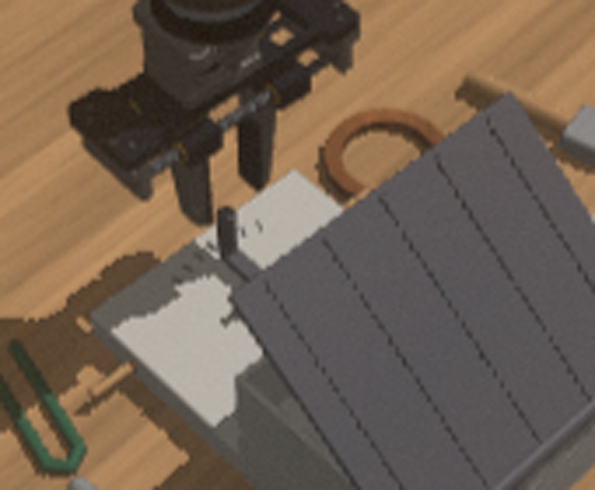

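The fingertips at crop (200,215) and (258,183) bracket the knob at (227,212) evenly. I'll descend and find contact on the closing side.

```bash
python3 - <<'E'
from h import *
print("hit",go(-.03,60,v=80,thr=5)); print(robot.get_ee_pos(), actual_phi())
b=force(8); np.save("b.npy",b); print("base",b)
# approach toward closing: phi decreasing
t=robot.get_time(); print(go(-.30,60,v=15,thr=2.0), actual_phi(), (force()-b).round(2), (force()-b)@tang(-.03), robot.get_time()-t)
E
```

```text
hit False
[459.99534804  76.78991283  60.14294733] -0.0300448946638526
base [-0.20787847 -0.11034288  0.30785436]
True -0.20884702211300246 [ 0.15 -0.98  0.1 ] 0.40914736654052386 1.0667
```

```bash
python3 - <<'E'
from h import *
b=np.load("b.npy"); t0=robot.get_time()
phi=actual_phi(); 
while phi>-.585:
    phi-=.012; h=go(phi,60,v=15,thr=8)
    ff=(robot.get_force()-b)@tang(phi); print(round(phi,3),round(actual_phi(),3),round(ff,1),h)
    if ff>9.5 or h: break
print(robot.get_time()-t0, robot.get_time())
E
```

```text
-0.219 -0.214 2.6 False
-0.231 -0.227 3.9 False
-0.243 -0.246 1.9 False
-0.255 -0.265 -0.8 False
-0.267 -0.272 0.7 False
-0.279 -0.28 -0.7 False
-0.291 -0.292 0.1 False
-0.303 -0.304 -0.6 False
-0.315 -0.315 -0.9 False
-0.327 -0.328 0.3 False
-0.339 -0.339 0.2 False
-0.351 -0.349 1.4 False
-0.363 -0.359 5.1 False
-0.375 -0.371 3.6 False
-0.387 -0.394 1.8 False
-0.399 -0.406 -0.8 False
-0.411 -0.414 -1.7 False
-0.423 -0.424 -0.6 False
-0.435 -0.436 -0.4 False
-0.447 -0.448 -0.5 False
-0.459 -0.46 -0.4 False
-0.471 -0.472 -0.3 False
-0.483 -0.483 -0.6 False
-0.495 -0.491 1.8 False
-0.507 -0.502 5.1 False
-0.519 -0.523 1.4 False
-0.531 -0.537 2.2 False
-0.543 -0.549 -0.0 False
-0.555 -0.558 -0.3 False
-0.567 -0.568 -0.8 False
-0.579 -0.58 -0.4 False
-0.591 -0.592 -0.3 False
8.0 14.2917
```

```bash
python3 - <<'E'
from h import *
b=np.load("b.npy"); t0=robot.get_time()
phi=-.600; go(phi,60,v=15,thr=6); b=force(6); np.save("b.npy",b)
print(b)
while phi>-.71:
    phi-=.006 if phi>-.625 else .003
    h=go(phi,60,v=15,thr=8)
    F=force(3)-b; ff=F@tang(phi+.17); print(round(phi,4),round(actual_phi(),4),round(ff,1),h)
    if ff>8.2 or h: break
print(robot.get_time()-t0, robot.get_time(), force(5)-b)
E
```

```text
[-0.11917327 -0.59299843  0.10565091]
-0.606 -0.6061 -0.8 False
-0.612 -0.6122 -0.4 False
-0.618 -0.618 -0.2 False
-0.624 -0.6228 -0.3 False
-0.63 -0.6279 1.5 False
-0.633 -0.6305 2.5 False
-0.636 -0.6341 2.3 False
-0.639 -0.6371 3.4 False
-0.642 -0.6403 4.2 False
-0.645 -0.6432 4.4 False
-0.648 -0.6471 4.1 False
-0.651 -0.6524 3.8 False
-0.654 -0.6558 2.8 False
-0.657 -0.6586 3.2 False
-0.66 -0.6612 2.6 False
-0.663 -0.6642 2.1 False
-0.666 -0.6674 1.9 False
-0.669 -0.6708 1.4 False
-0.672 -0.6735 1.9 False
-0.675 -0.6755 1.2 False
-0.678 -0.6787 1.3 False
-0.681 -0.6809 2.2 False
-0.684 -0.6839 1.4 False
-0.687 -0.6862 1.8 False
-0.69 -0.6888 3.1 False
-0.693 -0.6921 3.5 False
-0.696 -0.6933 4.3 False
-0.699 -0.6944 5.7 False
-0.702 -0.6948 6.3 False
-0.705 -0.6955 6.7 False
-0.708 -0.696 7.5 False
-0.711 -0.696 8.2 False
9.950000000000001 24.2417 [-4.32767398 -6.78550591  2.05386327]
```

```bash
python3 - <<'E'
from h import *
b=np.load("b.npy"); t0=robot.get_time()
phi=-.711
while phi>-.735:
    phi-=.004; h=go(phi,60,v=15,thr=3.5)
    F=force(4)-b; ff=F@tang(phi+.17); print(round(phi,4),round(actual_phi(),4),round(ff,1),np.linalg.norm(F).round(1),h)
    if ff>10 : break
for i in range(6):
    F=force(5)-b; print((F@tang(phi+.17)).round(1),np.linalg.norm(F[:2]).round(1),F.round(1))
print(robot.get_time()-t0)
E
```

```text
-0.715 -0.6969 8.9 9.2 False
-0.719 -0.6981 10.2 10.5 False
10.2 10.2 [-5.2 -8.8  2.3]
10.1 10.1 [-5.3 -8.6  2.3]
9.9 10.0 [-5.3 -8.4  2.8]
10.0 10.0 [-5.3 -8.4  2.3]
10.0 10.0 [-5.  -8.7  2.4]
10.3 10.3 [-5.5 -8.7  2.3]
1.133300000000002
```

```bash
python3 - <<'E'
from h import *
t0=robot.get_time()
go(-.6,60,v=30); go(-.45,60,v=60); b=force(5); print("free",b)
go(-.30,60,v=40,thr=4); print(actual_phi(),force(3)-b)
phi=-.30
while phi<-.206:
    phi+=.0117; h=go(phi,60,v=15,thr=8)
    print(round(phi,4),round(actual_phi(),4),round((robot.get_force()-b)@-tang(phi-.17),1),h)
    if h: break
np.save("b2.npy",b)
robot.pause(.3); print(force(5)-b,robot.get_time()-t0,robot.get_time())
E
```

```text
free [ 0.37710249  0.18701569 -0.03647585]
-0.3036535709417736 [-0.86463456 -0.10092494  0.24917267]
-0.2883 -0.2897 0.0 False
-0.2766 -0.2766 0.1 False
-0.2649 -0.2672 2.6 False
-0.2532 -0.2578 3.8 False
-0.2415 -0.2451 4.3 False
-0.2298 -0.2235 0.6 False
-0.2181 -0.212 -0.5 False
-0.2064 -0.2029 -0.5 False
-0.1947 -0.1933 -0.5 False
[-0.73034674 -0.24714746  0.15529005] 3.9833999999999996 29.4417
```

Notch 1 is clicked: the force peaked at 4.3 N, then vanished. Notch 2 next.

```bash
cat > push.py <<'E'
from h import *
import sys
start,end=float(sys.argv[1]),float(sys.argv[2])
b=np.load("b2.npy"); t0=robot.get_time()
go(start,60,v=30,thr=4); phi=start
while phi<end-1e-6:
    phi+=.0117; h=go(phi,60,v=15,thr=8)
    print(round(phi,4),round(actual_phi(),4),round((robot.get_force()-b)@-tang(phi-.17),1),h)
    if h: break
robot.pause(.3); print(force(5)-b,robot.get_time()-t0,robot.get_time())
p=robot.snapshot("scene"); a=p["img"][...,::-1]
cv2.imwrite("pics/"+sys.argv[3],cv2.resize(a[130:230,210:330],None,fx=5,fy=5,interpolation=cv2.INTER_CUBIC))
E
python3 push.py -.155 -.065 n2.png
```

```text
-0.1433 -0.1437 -0.4 False
-0.1316 -0.1324 -0.9 False
-0.1199 -0.1235 2.5 False
-0.1082 -0.1126 4.4 False
-0.0965 -0.0938 2.4 False
-0.0848 -0.0781 0.1 False
-0.0731 -0.0683 0.5 False
-0.0614 -0.0594 0.1 False
[-0.34887051 -0.22538692  0.09736795] 2.633300000000002 32.075
```

View pics/n2.png

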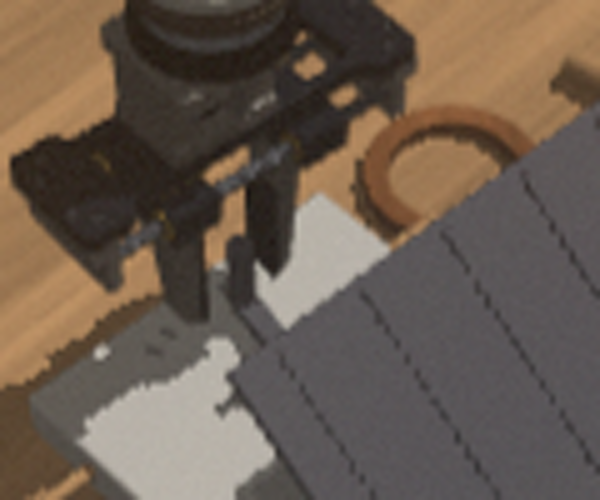

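The knob is at crop (240,265) between the fingers, with ridges 3 to 6 still to its left in the picture, which fits notch 2. On to notch 3.

```bash
python3 push.py -.012 .070 n3.png; python3 - <<'E'
from h import *
go(-.03+.03,60,v=60); go(.0,60,v=50); go(.0,175,v=200); print(robot.get_time(), robot.get_ee_pos())
for n in ("top","scene"):
    a=robot.snapshot(n)["img"][...,::-1]; x0,y0=(180,170) if n=="top" else (190,120)
    cv2.imwrite(f"pics/{n}4.png",cv2.resize(a[y0:y0+140,x0:x0+170],None,fx=3.5,fy=3.5,interpolation=cv2.INTER_CUBIC))
E
```

```text
-0.0003 -0.001 -0.8 False
0.0114 0.0092 1.1 False
0.0231 0.0185 3.3 False
0.0348 0.0297 4.0 False
0.0465 0.0508 1.5 False
0.0582 0.0652 -0.2 False
0.0699 0.0729 -0.8 False
0.0816 0.0827 -0.5 False
[-0.51041861 -0.56150833  0.20679854] 2.658299999999997 34.7833
36.0583 [458.90592532  74.59597609 173.87227847]
```

View pics/scene4.png

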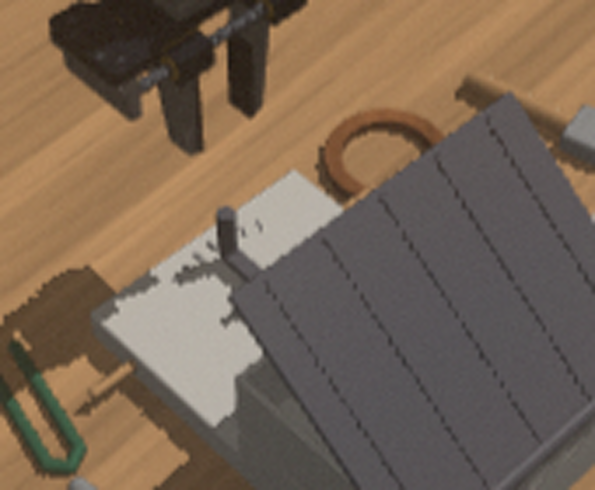

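The lever knob is at crop (227,212), the same as in the start picture, so it is in notch 3. Now I'll close the roof with closed fingertips.

```bash
python3 - <<'E'
from h import *
q=pose(0,0,sg=-1)[1]
robot.grip(0,20)
p,_=pose(0,275,sg=-1); robot.move_l(p,q,v=200)
P=fw(v,[-40,0,275])[0]; robot.move_l(P,q,v=200); b=force(5); np.save("b3.npy",b); print(robot.get_time(),b)
P[2]=200; print(robot.move_l(P,None,v=30,thr=2) if 0 else robot.move_l(P,None,v=35,threshold=2.2), robot.get_ee_pos(), robot.get_force()-b, robot.get_time())
E
```

```text
38.5667 [ 0.04824254 -0.40889157  0.32367111]
False [624.27396558  62.85788983 200.10449775] [-0.69568289  0.32471831  0.24399062] 40.8583
```

```bash
python3 - <<'E'
from h import *
print(force(5)-np.load("b3.npy"))
a=robot.snapshot("scene")["img"][...,::-1]
cv2.imwrite("pics/r1.png",cv2.resize(a[60:320,190:420],None,fx=2.3,fy=2.3,interpolation=cv2.INTER_CUBIC))
E
```

```text
[0.16896535 0.15165248 0.83401626]
```

View pics/r1.png

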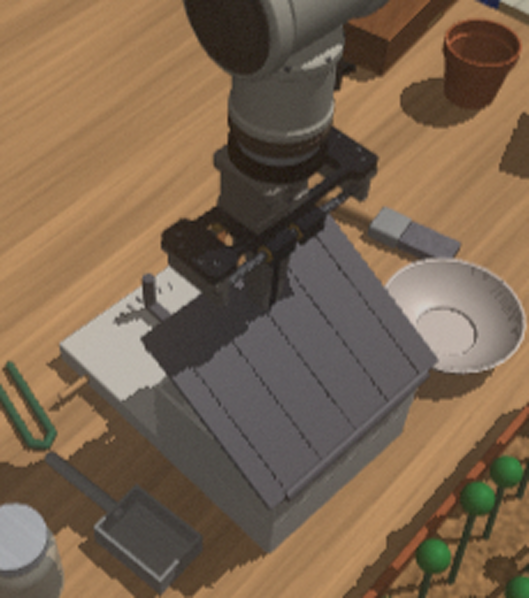

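The finger is on the roof near its front edge, at crop (275,300), and the roof is already moving down at about 1 N. I'll carry on gently.

```bash
python3 - <<'E'
from h import *
b=np.load("b3.npy")
P=fw(v,[-40,0,0])[0]
for z in (180,160,145,137):
    P[2]=z; h=robot.move_l(P,None,v=25,threshold=6); print(z,h,robot.get_ee_pos()[2].round(2),(robot.get_force()-b).round(1))
    if h: break
z=robot.get_ee_pos()[2]
while z>120:
    z-=.8 if z>131 else .5; P[2]=z; robot.move_l(P,None,v=8,threshold=7); F=force(2)-b
    print(round(z,2),robot.get_ee_pos()[2].round(2),F.round(1))
    if F[2]>8: break
print(robot.get_time())
E
```

```text
180 False 179.91 [-0.2  0.6 -0.1]
160 False 159.99 [-0.3  0.8 -0.8]
145 False 144.85 [-0.6  0.6 -0.3]
137 False 136.67 [-0.8  0.1  0.1]
135.87 135.87 [-0.4  0.6  0.2]
135.07 135.08 [-0.2  0.5  0. ]
134.27 134.22 [-0.6  0.7  0.5]
133.47 133.39 [0.4 0.4 0.2]
132.67 132.58 [-0.3  0.3  0.1]
131.87 131.78 [-0.   0.5  0.2]
131.07 130.97 [ 0.5 -0.1  0.4]
130.27 130.18 [ 0.4  0.4 -0.2]
129.77 129.72 [0.1 0.1 0.8]
129.27 129.24 [-0.5  0.7  0.3]
128.77 128.68 [-1.1  0.2  0.3]
128.27 128.4 [-1.   0.3  1.6]
127.77 128.38 [-2.3  1.   5.3]
127.27 128.34 [-3.   0.9  7. ]
126.77 128.3 [-4.7  0.6  9.8]
48.4
```

```bash
python3 - <<'E'
from h import *
robot.pause(.2)
P=fw(v,[-40,0,0])[0]; P[2]=250; robot.move_l(P,None,v=150)
robot.move_l([430,P[1],270],None,v=200); print(robot.get_time(),robot.get_force())
for n in ("scene","top"):
    p=robot.snapshot(n); im=p["img"][...,::-1].copy(); o=v[7:9] if n=="scene" else v[5:7]
    x0,x1,y0,y1=(190,420,120,320) if n=="scene" else (120,420,120,320); k=3 if n=="scene" else 2.6
    im=cv2.resize(im[y0:y1,x0:x1],None,fx=k,fy=k,interpolation=cv2.INTER_CUBIC)
    cv2.imwrite(f"pics/{n}5raw.png",im)
    for P_,c in ((roof(0,[[-180,115,6],[-180,-115,6],[5,-115,6],[5,115,6],[-180,115,6]]),(255,255,0)),(lev(-.03,[[-75,0,16],[-75,0,56]]),(0,255,255))):
        q=((proj(p,fw(v,P_))+o-[x0,y0]+.3)*k).astype(int); cv2.polylines(im,[q.reshape(-1,1,2)],False,c,1)
    cv2.imwrite(f"pics/{n}5.png",im)
E
```

```text
50.7 [0.02227695 0.18202171 0.52641059]
```

View pics/scene5.png

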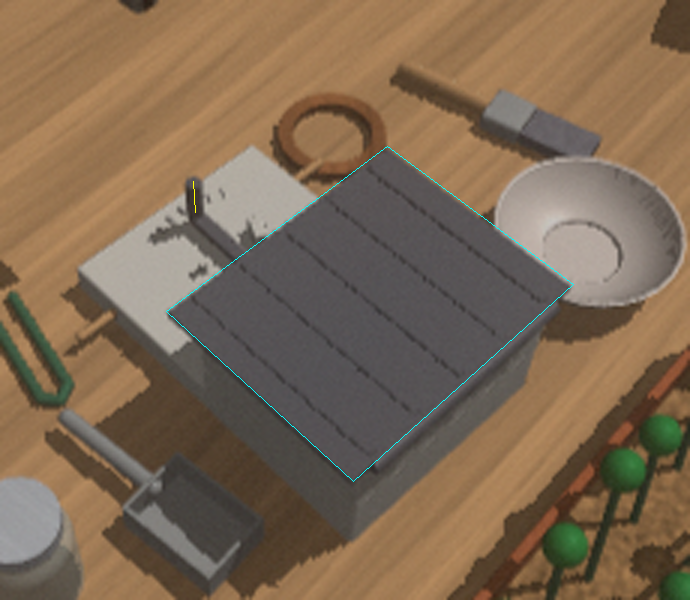

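View pics/top5.png

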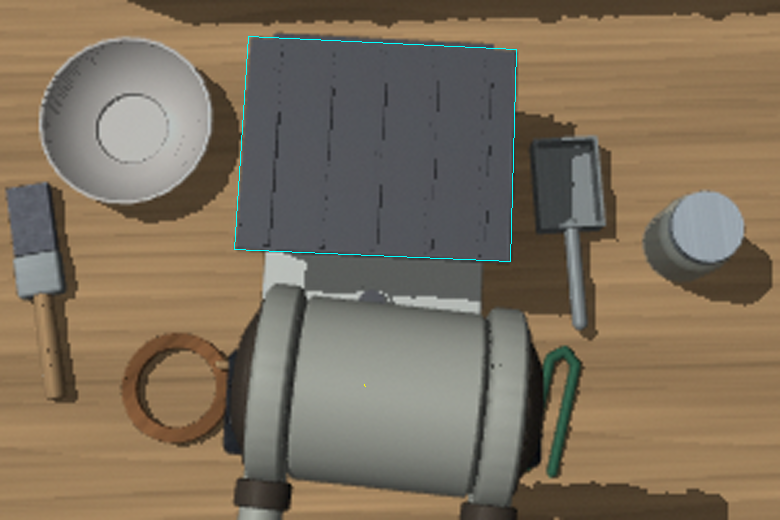

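The roof matches the level outline in both views. In the scene view the knob is on the notch 3 mark at crop (194,195), and the other things haven't moved. The arm is clear of everything, so I'm handing the job in.

```bash
python3 - <<'E'
from rig import robot
robot.sign_off(); print(robot.get_time())
E
```

```text
the job is handed in; nothing more can be done
the job is handed in; nothing more can be done
```

The feeder is set to portion three and the roof is shut. I handed the job in at about 51 s of the 72 s; the sign-off gave no verdict.

- **Closing the lever:** It started in notch 3. I pushed it back to the closed stop and held it there at about 10.1 N (highest reading 10.3 N) for just over 0.6 s. It met the stop about 5 mm past notch 0 by my finger positions, a little over the stated 0 to 4 mm. The force rose firmly there and the finger stopped moving, so I took it as the stop.
- **Three notches:** I clicked the lever forward one notch at a time, resting about half a second or a little longer in each. The force peaked at 4.0 to 4.4 N and then vanished each time.
- **Roof:** I pushed it down with closed fingertips and then pressed it onto its stop with about 10 N, or about 11 N counting the sideways part. The force read close to zero for most of the way down, lower than expected, so contact may not have been continuous. The fingertips stopped at 128.3 mm, against 128 mm for a level roof.
- **Last checks:** The roof matched its level outline in both views. The knob matched notch 3 in the scene view; the arm hid it in the top view. The bystanders looked unmoved and the gripper was clear of everything.

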